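Show a guest how the next dram is served

TASK

Show a guest how the next dram is served: push the steel knob of the decanter's cradle down with the fingertips until the decanter has tipped forward to its stop, let go, then point straight down at the jigger from a few centimetres above its mouth and stay there for two seconds, and then point in the same way for two seconds at the glencairn glass standing close beside the small terracotta dish. Do not touch or move the glasses, jigger, dish or cork stopper, and do not point at or pass low over the other glass.

Things in the scene. Friction and masses are not known exactly. Their poses are not given: they have to be found in the camera images.
- shelf: Fixed beech shelf, 360 mm deep (x) by 1060 mm wide (y), its top 70 mm above the work surface (z = 0.07); everything below stands on it. A white wall panel, top 108 mm above the work surface, runs along its far edge. Origin on the work surface under the middle of the shelf.
- cradle: Fixed steel cradle holding a glass globe decanter: base plate 120 (x) by 175 (y) by 8 mm with two posts to 103 mm height at y = -74 and +74 mm. Origin at the centre of the underside; its x axis points away from the robot's side, the knob is on its -y side, z up.
- cradle_axis (a point): Centre of the globe, on the level axis (along the cradle's y) about which the decanter turns, 95 mm above the shelf. The globe is 110 mm in diameter; its neck, 38 mm wide at the lip, ends 115 mm from this point. Same axes as the cradle.
- knob: Centre of the knob: a steel cylinder 20 mm in diameter and 48 mm long, parallel to the axis, free to spin on its pin, at the end of a 60 mm crank arm, 125 mm from the globe's centre along the cradle's -y. It leans towards the cradle's -x (robot) side, and is free above and in front. At joint value q the crank points (0.873 - q) rad above level, towards the cradle's -x. Moves with the decanter.
- decanter (a joint): Turn of decanter and crank, rad: 0 neck upright, growing as the knob is pushed down and the neck tips towards the robot; firm stop at 1.25 (knob then 22 mm below the axis). Starts between 0 and 0.35. Stiff: some 4 to 5 N at the knob moves it, and it stays where it is left.
- jigger: Loose stainless double-cone jigger, 85 mm tall, 46 mm wide at the mouth, 38 mm at the foot, waist 18 to 21 mm. Origin at the centre of the underside, z up.
- jigger_rim (a point): Centre of the jigger's mouth, 85 mm above the shelf.
- glass_near: The glencairn glass to point at: it stands close beside the terracotta dish, on its side away from the robot, centres about 80 mm apart. Loose tulip-shaped glass, 115 mm tall, belly 65 mm wide, mouth 46 mm, foot 48 mm. Origin at the centre of the underside, z up.
- glass_near_rim (a point): Centre of that glass's mouth, 115 mm above the shelf.
- glass_far: The other glencairn glass, of the same shape, more than 120 mm from the dish. Leave alone.
- glass_far_rim (a point): Centre of the other glass's mouth, 115 mm above the shelf.
- dish: Loose small round terracotta dish, 70 mm wide, 20 mm tall. Origin at the centre of the underside. Leave alone.
- stopper: Loose cork stopper with a wooden cap, 40 mm tall, 36 mm wide, standing in front of the cradle. Origin at the centre of the underside. Leave alone.
Mind the look-alikes: they are no part of the job. What is shaped like the jigger but purple or yellow is not meant. What is shaped like the glass_near but pink or red is not meant.

How it is judged:
By the outcome, as a careful person would: the job done as asked, in the order asked, and still so for the second after the job is handed in, with the robot touching nothing.
It also fails if it takes over 64 s, if anything falls off the work surface, if the arm or the gripper's body presses on something with over 40 N, if the wrist force passes 120 N, or if a joint passes its speed limit or range.

ROBOT

A 7-joint arm with a two-finger parallel gripper is mounted at the origin on the work surface. World frame = base frame: x ahead of the robot, y to its left, z up, the work surface at z = 0. Lengths are in mm, angles in rad, forces in N, time in s.
With the tool pointing down it reaches from about 400 to 925 mm from the base axis. Payload 4.1 kg.
Tool frame: the origin (TCP) lies between the finger pads, 19 mm behind the fingertips; this is the grasp point; z points along the fingers, y is the line along which they close (so a half turn about z gives the same grasp; the last joint's range is limited). The gripper opens to 85 mm and grips with 20 to 120 N. Pads are 22 mm wide; open, the fingers measure 114 mm over their backs; the gripper's body (76 mm by 85 mm) begins 54 mm behind the grasp point. The pads swing forward as they close: fully open they stand 13 mm farther back than shut.
Start: joints at [-1.372, 0.398, 0.045, 1.537, -0.019, 1.207, -0.051], TCP at [190.699, 621.43, 250.047] pointing down, gripper open.
Joint ranges: [-2.82, 2.82], [-0.49, 2.23], [-1.37, 1.46], [0, 2.46], [-1.36, 4.5], [0.23, 2], [-2.94, 2.94]. Speed limits (rad/s): [2.57, 2.57, 3.14, 3.14, 3.14, 3.14, 3.14].

INTERFACE

Orientations are given as a rotation vector (axis times angle).
In Python, from station import telemetry, get_image, job_done gives the robot as it stands.
- The arm moves only by the tool move_arm, never from a script. Its arguments are lists of equal length, an entry for each row: "dp": the shift along the tool's x, y, z each as a share of 0.04 m, from -1 to 1, a list of three; "delta_rot": the turn, a rotation vector about the tool's x, y, z each as a share of 5 degrees, from -1 to 1, a list of three; "gripper": the closure, from 0 (fully open) to 1 (shut). A call has 1 to 8 rows; each row shifts and turns the commanded pose from where the row before left it, along the tool's axes as they then stand; what a row does not reach is not made up. A row lasts 1/12 s, in which the tool goes at most 41.7 mm and 7.16 degrees, less where a joint would pass 70% of its speed; a pose out of reach is approached as far as the arm can. A call with a number of a shift or a turn outside -1 to 1 is refused whole. A call with a gripper value outside its range is refused whole. The fingers move at their own pace and stop on an object; "force" is the grip in N (left out, the last holds). Time passes only in rows, so rows that do not move let the fingers close. It gives the time, the measured TCP pose, the force, the opening and the grip force at its end, in the units of the state.
- telemetry.sense(): the state, without advancing time (a new reading comes with each control period).
- get_image(name): name is "scene" or "top"; returns a dict with "pixels" (480x640x3 uint8, red, green, blue), "fx", "fy", "cx", "cy" (pixels), "R" (3x3) and "t" (3): a world point X has camera coordinates R X + t. Camera axes: x right, y down, z forward; pixel columns grow to the right and rows downward; lengths in mm; the calibration is good to about 2 mm. A picture is of the moment at which its call begins. There is no depth.
- job_done(): hands the job in; it is judged then, once.
The state is a dict: "t": time; "joints": joint angles; "qd": joint speeds; "effort": joint torques, N m; "tcp_pos": TCP position; "ee_rot": TCP orientation; "contact_force": force on the tool from outside, world axes, zero at the start; "moment": the same for the moment, N m; "grip_width": finger opening in mm; "grasp_force": force on a finger pad.
Only numpy, scipy, OpenCV 4.12 (cv2) and the standard library are available. Lean on these libraries where they do the work, as an engineer would, in place of code of your own. Each camera call takes 0.05 s, during which the arm holds its last target. There are 200 camera calls.

## Working session

There is one attempt and no reset: what is moved stays moved. The work goes in short steps, Python scripts to look and compute and a tool call to move; the robot and the scene stay as the last step left them, time stands still between calls to the robot, and variables do not carry over. Pictures are saved under pics/ and viewed, at most 10 in all, crops included, and the job is handed in when it is done.

Besides the shell and the picture viewer there is one more tool, called after "Request:" as name(argument=value, ...) on one line, values as JSON. move_arm: Moves the arm, as the interface text tells. Its arguments: {"type":"object","properties":{"dp":{"type":"array"},"delta_rot":{"type":"array"},"gripper":{"type":"array"},"force":{"type":"number"}},"required":["dp","delta_rot","gripper"]}

```bash
mkdir -p pics; cat > h.py <<'E'
import numpy as np, cv2
from station import telemetry, get_image, job_done
def snap(n,f):
    d=get_image(n); cv2.imwrite('pics/'+f,cv2.cvtColor(np.asarray(d['pixels'],np.uint8),cv2.COLOR_RGB2BGR)); 
    np.savez('pics/'+n+'.npz',**{k:d[k] for k in d}); return d
def ray(n,u,v,z):
    d=np.load('pics/'+n+'.npz'); R=d['R'];c=-R.T@d['t']
    r=R.T@np.array([(u-d['cx'])/d['fx'],(v-d['cy'])/d['fy'],1]); return c+r*(z-c[2])/r[2]
def proj(n,X):
    d=np.load('pics/'+n+'.npz'); p=d['R']@np.array(X,float)+d['t']; return (d['fx']*p[0]/p[2]+d['cx'],d['fy']*p[1]/p[2]+d['cy'])
E
python3 - <<'E'
from h import *
for n in('scene','top'):
    d=snap(n,n+'1.png'); print(n,d['fx'],-np.array(d['R']).T@d['t'])
s=telemetry.sense(); print(s['t'],s['tcp_pos'],s['ee_rot'])
E
```

```text
scene 464.79678351228375 [ 932.33288452 -178.73607941  939.41630997]
top 435.5502464109697 [ 317.27224146  -21.09601932 1201.22755858]
0.1 [190.5396728  620.89161707 249.07030038] [-4.65820681e-01 -3.10674319e+00  2.73577887e-03]
```

View pics/scene1.png

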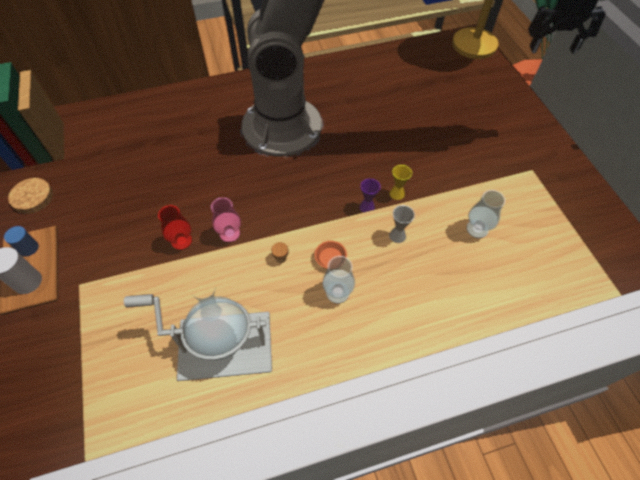

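View pics/top1.png

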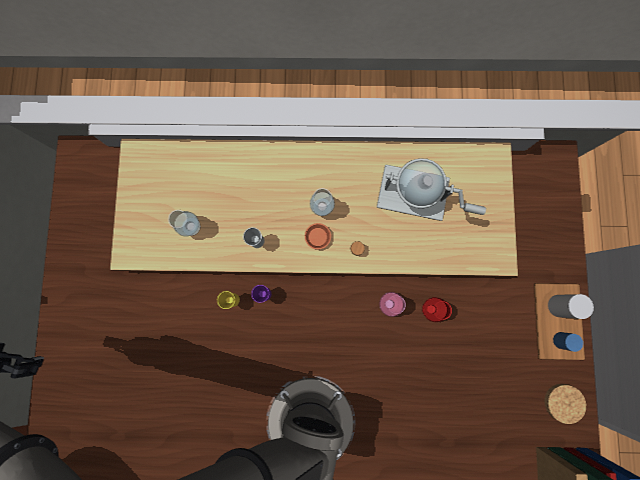

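Both views show the cradle at the robot's right: knob at about (140,300) in scene and (474,209) in top. The near glass stands beyond the dish (top about (321,203)). The jigger is at (254,238) in top and (402,220) in scene. The far glass is at left in top (187,223). I'll enlarge these areas.

```bash
python3 - <<'E'
from h import *
a=cv2.imread('pics/top1.png');b=cv2.imread('pics/scene1.png')
c=lambda i,x,y,w,h,k:cv2.resize(i[y:y+h,x:x+w],None,fx=k,fy=k,interpolation=cv2.INTER_CUBIC)
cv2.imwrite('pics/c1.png',np.vstack([c(a,360,150,140,75,5),c(b,110,270,175,112.5.__int__(),4)[:225*2-0]][:1]+[c(b,110,280,175,50,4)]))
cv2.imwrite('pics/c2.png',np.vstack([c(a,230,185,120,70,5),c(b,310,190,120,100-50+0+0,5)]))
E
```

```text
(no output)
```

View pics/c1.png

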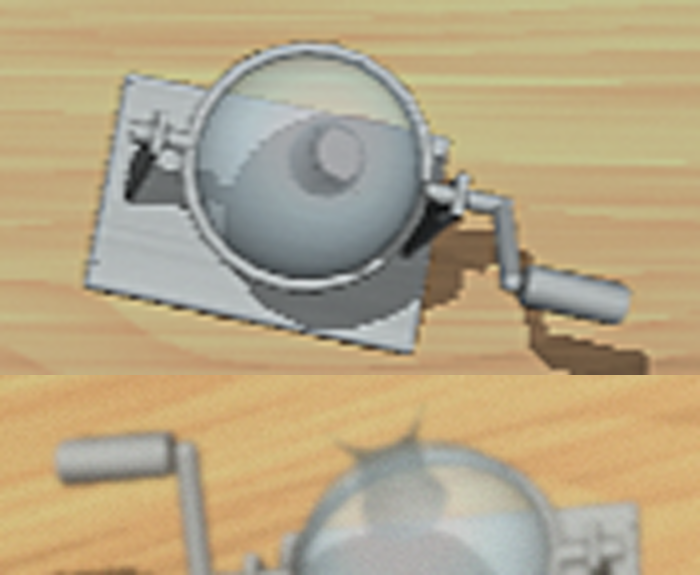

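View pics/c2.png

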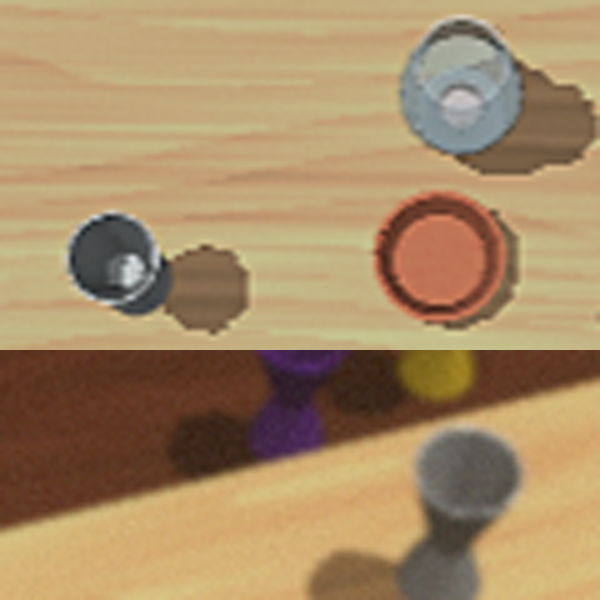

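The crops give knob at top (475,209) and scene (138.8,300.5). The globe is at top (422,183). Jigger mouth is at top (252.4,236.6) and scene (403.4,214.4), and the near glass mouth is at top (322.6,197.8).

```bash
python3 - <<'E'
from h import *
def tri(a,b):
    A=[];y=[]
    for n,u,v in(('top',*a),('scene',*b)):
        d=np.load('pics/'+n+'.npz')
        for q,f,c,i in((u,d['fx'],d['cx'],0),(v,d['fy'],d['cy'],1)):
            k=(q-c)/f; A.append(d['R'][i]-k*d['R'][2]); y.append(k*d['t'][2]-d['t'][i])
    s=np.linalg.lstsq(np.array(A),np.array(y),rcond=None); return s[0].round(1),s[1]
print('knob',tri((475,209),(138.8,300.5)))
print('globe',ray('top',422,183,165))
print('plate corners',[ray('top',360+u/5,150+v/5,78).round(1) for u,v in((127,75),(87,287),(411,352))])
print('jig',ray('top',252.4,236.6,155),ray('scene',403.4,214.4,155))
print('glass',ray('top',322.6,197.8,185),'foot',ray('top',322.2,206,74),'scene rim',ray('scene',340,267.5,185))
print('dish',ray('top',318,236.4,90))
print('far',ray('top',183,218,185),ray('top',188,225,74))
c=np.array([1.,0]); 
E
```

```text
knob (array([ 529.9, -377.7,  201.2]), array([4.97254272]))
globe [ 600.81199321 -266.19000836  165.        ]
plate corners [array([ 673. , -190.7,   78. ]), array([ 557.5, -168.6,   78. ]), array([ 524.7, -337. ,   78. ])]
jig [465.29271937 145.45123785 155.        ] [468.0482786  147.78739453 155.        ]
glass [556.5964868  -24.07209268 185.        ] foot [560.55257193 -23.58163641  74.        ] scene rim [561.69928167 -21.28037095 185.        ]
dish [476.99959223 -13.60294863  90.        ]
far [503.84999223 307.88268389 185.        ] [505.63077646 329.49170939  74.        ]
```

Request:
move_arm(dp=[[0, 0, -1], [0, 0, -1], [-0.49, -0.654, 0], [-0.49, -0.654, 0], [-0.49, -0.654, 0], [-0.49, -0.654, 0], [-0.49, -0.654, 0], [-0.49, -0.654, 0]], delta_rot=[[0, 0, -0.6], [0, 0, -0.6], [0, 0, 0], [0, 0, 0], [0, 0, 0], [0, 0, 0], [0, 0, 0], [0, 0, 0]], gripper=[1, 1, 1, 1, 1, 1, 1, 1])

```text
t: 0.77
tcp_pos: [276.4, 443.0, 329.6]
ee_rot: [-0.302, -3.127, 0.001]
contact_force: [-0.2, -0.6, -0.0]
grip_width: -0.1
grasp_force: 0.0
```

Request:
move_arm(dp=[[-0.49, -0.654, 0], [-0.49, -0.654, 0], [-0.49, -0.654, 0], [-0.49, -0.654, 0], [-0.49, -0.654, 0], [-0.49, -0.654, 0], [-0.49, -0.654, 0], [-0.49, -0.654, 0]], delta_rot=[[0, 0, 0], [0, 0, 0], [0, 0, 0], [0, 0, 0], [0, 0, 0], [0, 0, 0], [0, 0, 0], [0, 0, 0]], gripper=[1, 1, 1, 1, 1, 1, 1, 1])

```text
t: 1.43
tcp_pos: [389.9, 207.6, 329.8]
ee_rot: [-0.302, -3.127, -0.0]
contact_force: [0.7, 0.9, 1.0]
grip_width: 0.2
grasp_force: 0.0
```

Request:
move_arm(dp=[[-0.387, -0.86, 0], [-0.387, -0.86, 0], [-0.387, -0.86, 0], [-0.387, -0.86, 0], [-0.387, -0.86, 0], [-0.387, -0.86, 0], [-0.387, -0.86, 0], [-0.387, -0.86, 0]], delta_rot=[[0, 0, 0], [0, 0, 0], [0, 0, 0], [0, 0, 0], [0, 0, 0], [0, 0, 0], [0, 0, 0], [0, 0, 0]], gripper=[1, 1, 1, 1, 1, 1, 1, 1])

```text
t: 2.1
tcp_pos: [458.2, -86.3, 329.9]
ee_rot: [0.302, 3.127, 0.002]
contact_force: [0.9, -0.9, -0.1]
grip_width: 0.1
grasp_force: 0.0
```

Request:
move_arm(dp=[[-0.387, -0.86, 0], [-0.387, -0.86, 0], [-0.387, -0.86, 0], [-0.387, -0.86, 0], [-0.387, -0.86, 0], [-0.387, -0.86, 0], [-0.387, -0.86, 0], [-0.387, -0.86, 0]], delta_rot=[[0, 0, 0], [0, 0, 0], [0, 0, 0], [0, 0, 0], [0, 0, 0], [0, 0, 0], [0, 0, 0], [0, 0, 0]], gripper=[1, 1, 1, 1, 1, 1, 1, 1])

```text
t: 2.77
tcp_pos: [527.6, -379.7, 329.0]
ee_rot: [-0.302, -3.126, -0.001]
contact_force: [0.4, 0.8, 0.6]
grip_width: 0.2
grasp_force: 0.0
```

Request:
move_arm(dp=[[0, 0, 0.5], [0, 0, 0.5], [0, 0, 0.5], [0, 0, 0.5], [0, 0, 0]], delta_rot=[[0, 0, 0], [0, 0, 0], [0, 0, 0], [0, 0, 0], [0, 0, 0]], gripper=[1, 1, 1, 1, 1])

```text
t: 3.18
tcp_pos: [525.5, -376.2, 245.0]
ee_rot: [-0.302, -3.119, -0.007]
contact_force: [-0.5, 1.3, -1.4]
grip_width: 0.3
grasp_force: 0.0
```

```bash
python3 - <<'E'
from h import *
snap('scene','s2.png');snap('top','t2.png')
a=cv2.imread('pics/top1.png'.replace('top1','t2'));b=cv2.imread('pics/s2.png')
c=lambda i,x,y,w,h,k:cv2.resize(i[y:y+h,x:x+w],None,fx=k,fy=k,interpolation=cv2.INTER_CUBIC)
cv2.imwrite('pics/c3.png',np.hstack([c(a,400,140,110,150,3.6),c(b,80,210,110,150,3.6)]))
p=telemetry.sense()['tcp_pos'];p=np.array(p)-[0,0,19];print(p,proj('top',p),proj('scene',p))
E
```

```text
[ 527.08751985 -377.93111321  230.45837775] (np.float64(478.99923439108164), np.float64(207.52051919744747)) (np.float64(131.89907625734645), np.float64(291.8497255742032))
```

View pics/c3.png

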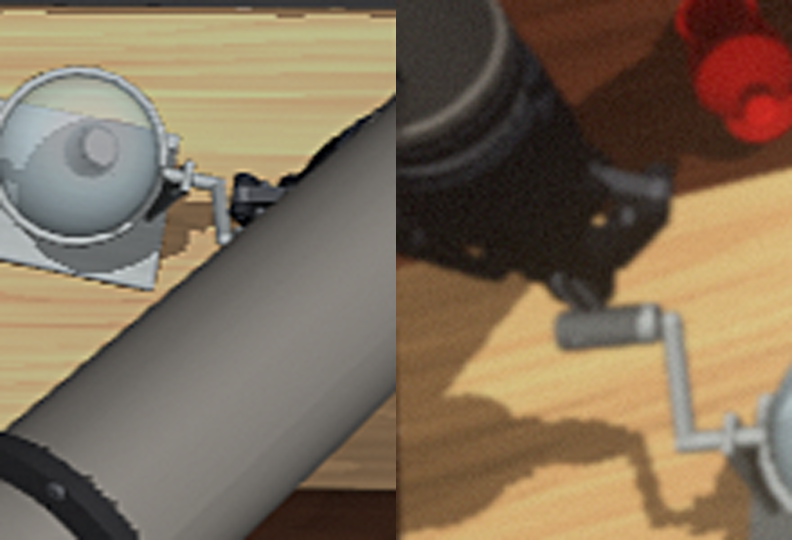

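The fingertips sit just above the knob (scene about (132,293), which matches the model). I'll push down in small steps along the arc.

Request:
move_arm(dp=[[0.02, 0, 0.15], [0.02, 0, 0.15], [0.02, 0, 0.15], [0.02, 0, 0.15], [0.02, 0, 0.15], [0.02, 0, 0.15], [0.02, 0, 0.15], [0.02, 0, 0.15]], delta_rot=[[0, 0, 0], [0, 0, 0], [0, 0, 0], [0, 0, 0], [0, 0, 0], [0, 0, 0], [0, 0, 0], [0, 0, 0]], gripper=[1, 1, 1, 1, 1, 1, 1, 1])

```text
t: 3.95
tcp_pos: [521.2, -377.4, 202.2]
ee_rot: [0.302, 3.126, -0.001]
contact_force: [-0.4, 0.5, 4.2]
grip_width: 0.1
grasp_force: 2.1
```

Request:
move_arm(dp=[[0, 0, 0.1], [0, 0, 0.1], [0, 0, 0.1], [0, 0, 0.1], [0, 0, 0.1], [0, 0, 0.1], [0, 0, 0], [0, 0, 0]], delta_rot=[[0, 0, 0], [0, 0, 0], [0, 0, 0], [0, 0, 0], [0, 0, 0], [0, 0, 0], [0, 0, 0], [0, 0, 0]], gripper=[1, 1, 1, 1, 1, 1, 1, 1])

```text
t: 4.62
tcp_pos: [520.6, -376.6, 177.1]
ee_rot: [-0.303, -3.126, -0.002]
contact_force: [0.6, 0.8, 0.9]
grip_width: 0.4
grasp_force: 0.0
```

Request:
move_arm(dp=[[0, 0, 0.05], [0, 0, 0.05], [0, 0, 0.05]], delta_rot=[[0, 0, 0], [0, 0, 0], [0, 0, 0]], gripper=[1, 1, 1])

```text
t: 4.87
tcp_pos: [521.6, -376.8, 172.1]
ee_rot: [0.302, 3.126, 0.001]
contact_force: [1.4, 1.1, 3.3]
grip_width: 0.1
grasp_force: 1.9
```

Request:
move_arm(dp=[[0, 0, 0.04], [0, 0, 0]], delta_rot=[[0, 0, 0], [0, 0, 0]], gripper=[1, 1])

```text
t: 5.03
tcp_pos: [522.0, -376.9, 171.5]
ee_rot: [0.302, 3.125, 0.001]
contact_force: [-0.7, 1.1, 7.2]
grip_width: -0.4
grasp_force: 3.7
```

Request:
move_arm(dp=[[0, 0, 0.04], [0, 0, 0]], delta_rot=[[0, 0, 0], [0, 0, 0]], gripper=[1, 1])

```text
t: 5.2
tcp_pos: [522.8, -377.1, 171.3]
ee_rot: [0.301, 3.123, 0.001]
contact_force: [-0.3, 3.5, 12.2]
grip_width: 0.1
grasp_force: 6.6
```

Request:
move_arm(dp=[[0, 0, 0.04], [0, 0, 0]], delta_rot=[[0, 0, 0], [0, 0, 0]], gripper=[1, 1])

```text
t: 5.37
tcp_pos: [523.7, -377.4, 171.1]
ee_rot: [0.301, 3.121, 0.001]
contact_force: [0.6, 4.7, 17.9]
grip_width: -0.1
grasp_force: 9.4
```

Firm stop: force climbs to 18 N with no travel, and TCP z is 171, which is the expected height. Releasing and moving to the jigger.

Request:
move_arm(dp=[[0, 0, -0.3], [0, 0, -0.7], [0, 0, -1], [0, 0, -1], [0, 0, -1], [0, 0, 0]], delta_rot=[[0, 0, 0], [0, 0, 0], [0, 0, 0], [0, 0, 0], [0, 0, 0], [0, 0, 0]], gripper=[1, 1, 1, 1, 1, 1])

```text
t: 5.87
tcp_pos: [522.6, -380.5, 335.5]
ee_rot: [0.302, 3.116, -0.011]
contact_force: [0.3, -1.8, 0.3]
grip_width: 0.1
grasp_force: 0.0
```

Request:
move_arm(dp=[[0.241, 0.787, 0], [0.241, 0.787, 0], [0.241, 0.787, 0], [0.241, 0.787, 0], [0.241, 0.787, 0], [0.241, 0.787, 0], [0.241, 0.787, 0], [0.241, 0.787, 0]], delta_rot=[[0, 0, 0], [0, 0, 0], [0, 0, 0], [0, 0, 0], [0, 0, 0], [0, 0, 0], [0, 0, 0], [0, 0, 0]], gripper=[1, 1, 1, 1, 1, 1, 1, 1])

```text
t: 6.53
tcp_pos: [492.7, -113.7, 326.4]
ee_rot: [-0.303, -3.126, 0.0]
contact_force: [0.6, 0.5, 0.6]
grip_width: 0.2
grasp_force: 0.0
```

Request:
move_arm(dp=[[0.241, 0.787, 0], [0.241, 0.787, 0], [0.241, 0.787, 0], [0.241, 0.787, 0], [0.241, 0.787, 0], [0.241, 0.787, 0], [0.241, 0.787, 0], [0.241, 0.787, 0]], delta_rot=[[0, 0, 0], [0, 0, 0], [0, 0, 0], [0, 0, 0], [0, 0, 0], [0, 0, 0], [0, 0, 0], [0, 0, 0]], gripper=[1, 1, 1, 1, 1, 1, 1, 1])

```text
t: 7.2
tcp_pos: [465.4, 148.0, 326.6]
ee_rot: [-0.303, -3.126, 0.0]
contact_force: [0.2, 1.0, -0.2]
grip_width: -0.2
grasp_force: 0.0
```

Request:
move_arm(dp=[[0, 0, 0], [0, 0, 0]], delta_rot=[[0, 0, 0], [0, 0, 0]], gripper=[1, 1])

```text
t: 7.37
tcp_pos: [465.4, 148.6, 326.3]
ee_rot: [-0.295, -3.127, 0.002]
contact_force: [1.1, -0.2, 0.4]
grip_width: -0.1
grasp_force: 0.0
```

```bash
python3 - <<'E'
from h import *
snap('scene','s3.png');print(telemetry.sense()['tcp_pos'])
b=cv2.imread('pics/s3.png')
cv2.imwrite('pics/c4.png',cv2.resize(b[160:400,100:460],None,fx=2.2,fy=2.2,interpolation=cv2.INTER_CUBIC))
E
```

```text
[465.86899188 146.53562878 326.48257123]
```

View pics/c4.png

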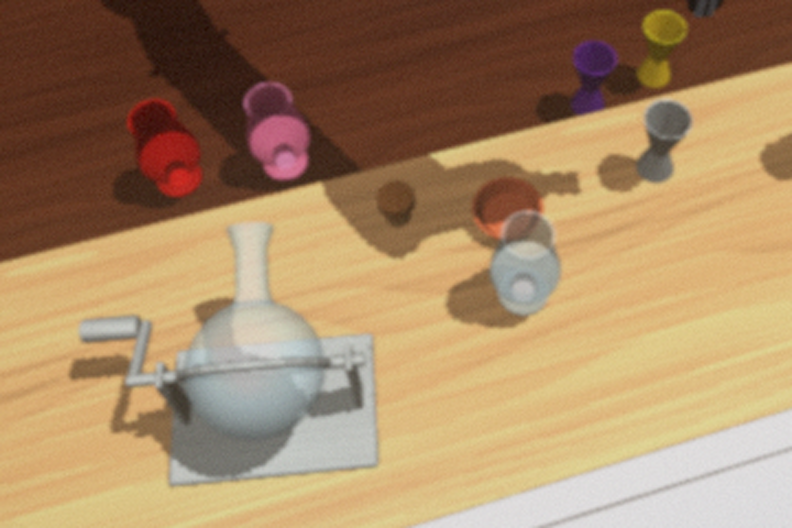

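The decanter now leans fully forward (neck end at crop (250,228)) and everything else stands as before. I'll lower over the jigger and hold there.

Request:
move_arm(dp=[[0, 0, 0.49], [0, 0, 0.49], [0, 0, 0.49], [0, 0, 0.49], [0, 0, 0.49], [0, 0, 0.49], [0, 0, 0], [0, 0, 0]], delta_rot=[[0, 0, 0], [0, 0, 0], [0, 0, 0], [0, 0, 0], [0, 0, 0], [0, 0, 0], [0, 0, 0], [0, 0, 0]], gripper=[1, 1, 1, 1, 1, 1, 1, 1])

```text
t: 8.08
tcp_pos: [465.9, 144.9, 209.1]
ee_rot: [-0.307, -3.125, 0.003]
contact_force: [-0.0, -0.1, -0.2]
grip_width: 0.1
grasp_force: 0.0
```

Request:
move_arm(dp=[[0, 0, 0], [0, 0, 0], [0, 0, 0], [0, 0, 0], [0, 0, 0], [0, 0, 0], [0, 0, 0], [0, 0, 0]], delta_rot=[[0, 0, 0], [0, 0, 0], [0, 0, 0], [0, 0, 0], [0, 0, 0], [0, 0, 0], [0, 0, 0], [0, 0, 0]], gripper=[1, 1, 1, 1, 1, 1, 1, 1])

```text
t: 8.75
tcp_pos: [466.2, 146.9, 209.7]
ee_rot: [0.303, 3.127, 0.0]
contact_force: [0.4, -1.4, -0.4]
grip_width: -0.1
grasp_force: 0.0
```

Request:
move_arm(dp=[[0, 0, 0], [0, 0, 0], [0, 0, 0], [0, 0, 0], [0, 0, 0], [0, 0, 0], [0, 0, 0], [0, 0, 0]], delta_rot=[[0, 0, 0], [0, 0, 0], [0, 0, 0], [0, 0, 0], [0, 0, 0], [0, 0, 0], [0, 0, 0], [0, 0, 0]], gripper=[1, 1, 1, 1, 1, 1, 1, 1])

```text
t: 9.42
tcp_pos: [466.2, 146.8, 209.6]
ee_rot: [0.303, 3.127, 0.0]
contact_force: [1.8, 0.7, 0.5]
grip_width: -0.1
grasp_force: 0.0
```

Request:
move_arm(dp=[[0, 0, 0], [0, 0, 0], [0, 0, 0], [0, 0, 0], [0, 0, 0], [0, 0, 0], [0, 0, 0], [0, 0, 0]], delta_rot=[[0, 0, 0], [0, 0, 0], [0, 0, 0], [0, 0, 0], [0, 0, 0], [0, 0, 0], [0, 0, 0], [0, 0, 0]], gripper=[1, 1, 1, 1, 1, 1, 1, 1])

```text
t: 10.08
tcp_pos: [466.2, 146.8, 209.6]
ee_rot: [0.303, 3.127, 0.0]
contact_force: [1.3, -0.0, 0.0]
grip_width: 0.3
grasp_force: 0.0
```

Request:
move_arm(dp=[[0, 0, 0], [0, 0, 0], [0, 0, 0], [0, 0, 0], [0, 0, 0], [0, 0, 0], [0, 0, 0], [0, 0, 0]], delta_rot=[[0, 0, 0], [0, 0, 0], [0, 0, 0], [0, 0, 0], [0, 0, 0], [0, 0, 0], [0, 0, 0], [0, 0, 0]], gripper=[1, 1, 1, 1, 1, 1, 1, 1])

```text
t: 10.75
tcp_pos: [466.2, 146.8, 209.6]
ee_rot: [0.303, 3.127, 0.0]
contact_force: [0.4, -0.8, 0.5]
grip_width: -0.1
grasp_force: 0.0
```

Request:
move_arm(dp=[[0, 0, -0.5], [0, 0, -1], [0, 0, -1]], delta_rot=[[0, 0, 0], [0, 0, 0], [0, 0, 0]], gripper=[1, 1, 1])

```text
t: 11.0
tcp_pos: [465.1, 146.2, 309.7]
ee_rot: [-0.303, -3.124, 0.004]
contact_force: [1.3, 0.8, -0.1]
grip_width: -0.3
grasp_force: 0.0
```

Request:
move_arm(dp=[[-0.386, -0.466, 0], [-0.386, -0.466, 0], [-0.386, -0.466, 0], [-0.386, -0.466, 0], [-0.386, -0.466, 0], [-0.386, -0.466, 0], [-0.386, -0.466, 0], [-0.386, -0.466, 0]], delta_rot=[[0, 0, 0], [0, 0, 0], [0, 0, 0], [0, 0, 0], [0, 0, 0], [0, 0, 0], [0, 0, 0], [0, 0, 0]], gripper=[1, 1, 1, 1, 1, 1, 1, 1])

```text
t: 11.67
tcp_pos: [559.3, -24.2, 309.6]
ee_rot: [0.302, 3.127, 0.0]
contact_force: [0.9, 0.3, 0.5]
grip_width: 0.3
grasp_force: 0.0
```

Request:
move_arm(dp=[[0, 0, 0], [0, 0, 0.44], [0, 0, 0.44], [0, 0, 0.44], [0, 0, 0.44], [0, 0, 0], [0, 0, 0], [0, 0, 0]], delta_rot=[[0, 0, 0], [0, 0, 0], [0, 0, 0], [0, 0, 0], [0, 0, 0], [0, 0, 0], [0, 0, 0], [0, 0, 0]], gripper=[1, 1, 1, 1, 1, 1, 1, 1])

```text
t: 12.33
tcp_pos: [559.4, -23.1, 240.2]
ee_rot: [0.302, 3.126, 0.001]
contact_force: [-0.1, 0.3, 0.5]
grip_width: -0.1
grasp_force: 0.0
```

```bash
python3 - <<'E'
from h import *
snap('scene','s4.png');print(telemetry.sense()['tcp_pos'])
b=cv2.imread('pics/s4.png')
cv2.imwrite('pics/c5.png',cv2.resize(b[160:340,250:490],None,fx=3,fy=3,interpolation=cv2.INTER_CUBIC))
E
```

```text
[559.64366933 -23.15722336 240.47765439]
```

View pics/c5.png

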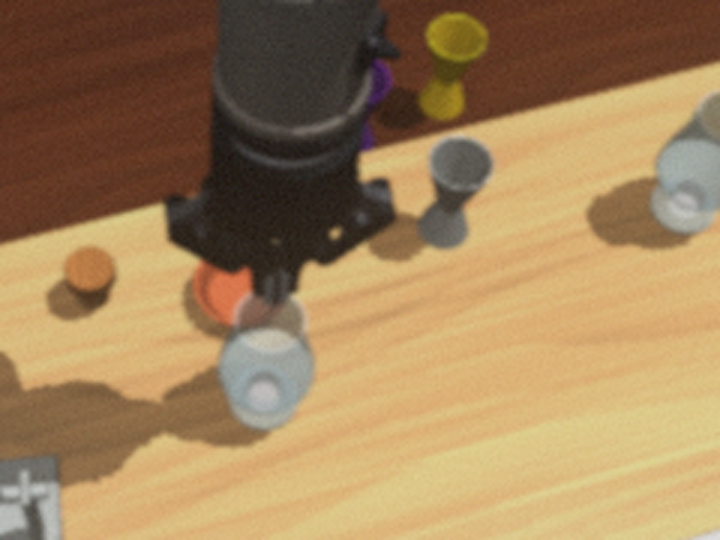

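The fingertips, at crop (275,295), are just above the near glass's mouth, at crop (270,320). Nothing has been touched. Holding here.

Request:
move_arm(dp=[[0, 0, 0], [0, 0, 0], [0, 0, 0], [0, 0, 0], [0, 0, 0], [0, 0, 0], [0, 0, 0], [0, 0, 0]], delta_rot=[[0, 0, 0], [0, 0, 0], [0, 0, 0], [0, 0, 0], [0, 0, 0], [0, 0, 0], [0, 0, 0], [0, 0, 0]], gripper=[1, 1, 1, 1, 1, 1, 1, 1])

```text
t: 13.05
tcp_pos: [558.8, -23.2, 239.2]
ee_rot: [-0.303, -3.127, -0.0]
contact_force: [-0.0, 0.1, 0.2]
grip_width: 0.4
grasp_force: 0.0
```

Request:
move_arm(dp=[[0, 0, 0], [0, 0, 0], [0, 0, 0], [0, 0, 0], [0, 0, 0], [0, 0, 0], [0, 0, 0], [0, 0, 0]], delta_rot=[[0, 0, 0], [0, 0, 0], [0, 0, 0], [0, 0, 0], [0, 0, 0], [0, 0, 0], [0, 0, 0], [0, 0, 0]], gripper=[1, 1, 1, 1, 1, 1, 1, 1])

```text
t: 13.72
tcp_pos: [558.8, -23.2, 239.2]
ee_rot: [0.303, 3.127, 0.0]
contact_force: [0.5, 1.5, 0.3]
grip_width: 0.0
grasp_force: 0.0
```

Request:
move_arm(dp=[[0, 0, 0], [0, 0, 0], [0, 0, 0], [0, 0, 0], [0, 0, 0], [0, 0, 0], [0, 0, 0], [0, 0, 0]], delta_rot=[[0, 0, 0], [0, 0, 0], [0, 0, 0], [0, 0, 0], [0, 0, 0], [0, 0, 0], [0, 0, 0], [0, 0, 0]], gripper=[1, 1, 1, 1, 1, 1, 1, 1])

```text
t: 14.38
tcp_pos: [558.9, -23.3, 239.2]
ee_rot: [0.303, 3.127, 0.0]
contact_force: [-0.3, 0.4, -0.8]
grip_width: 0.1
grasp_force: 0.0
```

Request:
move_arm(dp=[[0, 0, 0], [0, 0, 0], [0, 0, 0], [0, 0, 0], [0, 0, 0], [0, 0, 0], [0, 0, 0], [0, 0, 0]], delta_rot=[[0, 0, 0], [0, 0, 0], [0, 0, 0], [0, 0, 0], [0, 0, 0], [0, 0, 0], [0, 0, 0], [0, 0, 0]], gripper=[1, 1, 1, 1, 1, 1, 1, 1])

```text
t: 15.05
tcp_pos: [558.9, -23.2, 239.2]
ee_rot: [0.303, 3.127, 0.0]
contact_force: [-0.6, -0.5, -0.0]
grip_width: -0.0
grasp_force: 0.0
```

Request:
move_arm(dp=[[0, 0, -0.5], [0, 0, -1], [0, 0, -0.7], [0, 0, 0], [0, 0, 0], [0, 0, 0]], delta_rot=[[0, 0, 0], [0, 0, 0], [0, 0, 0], [0, 0, 0], [0, 0, 0], [0, 0, 0]], gripper=[1, 1, 1, 1, 1, 1])

```text
t: 15.55
tcp_pos: [558.4, -23.1, 326.6]
ee_rot: [-0.302, -3.126, -0.0]
contact_force: [-0.4, -0.2, 0.4]
grip_width: 0.0
grasp_force: 0.0
```

```bash
python3 -c "
from h import *
print(telemetry.sense()['t'],job_done())"
```

```text
the job is handed in; nothing more can be done
15.55 None
```

Handed in at 15.6 s: I tipped the decanter to its stop and let go, then pointed for over two seconds each at the jigger and at the glass by the dish, from about 35 mm above their mouths, with no sign of touching anything but the knob.

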